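Open the board test fixture

ROBOT

A 6-joint arm with a two-finger parallel gripper is mounted at the origin on the work surface. World frame = base frame: x ahead of the robot, y to its left, z up, the work surface at z = 0. Lengths are in m, angles in degrees, forces in N, time in s.
With the tool pointing down it reaches from about 0.4 to 0.825 m from the base axis. Payload 7 kg.
Tool frame: the origin (TCP) lies at the very end of the fingers, on their centre line; the grasp point (between the pads) lies 19 mm behind it; z points along the fingers, y is the line along which they close (so a half turn about z gives the same grasp; the last joint's range is limited). The gripper opens to 88 mm and grips with 3 to 60 N. Pads are 19 mm wide; open, the fingers measure 130 mm over their backs; the gripper's body (78 mm by 193 mm) begins 47 mm behind the grasp point.
Start: joints at [-54.597, 20.546, 0.682, 0, -70.136, -16.507], TCP at [0.219, -0.639, 0.227] pointing down, gripper open.
Joint ranges: [-176.03, 176.03], [-82.01, 121.73], [-58.28, 71.71], [-173.87, 95.51], [-174.79, -0.11], [-173.66, 173.66]. Speed limits (degrees/s): [136.94, 136.94, 172.46, 180, 180, 180].

INTERFACE

Orientations are given as [roll, pitch, yaw] about the fixed x, y, z axes, in that order (R = Rz(yaw) Ry(pitch) Rx(roll)).
In Python, from plant import ctrl gives the robot as it stands.
- The arm moves only by the tool carry_out, never from a script. Its argument "deltas" is a list that holds one entry, the list of rows, each a list of 5 numbers: the shift along the tool's x, y, z scaled (see below), then the turn about the tool's z scaled (see below), then the opening, from -1 (shut) to 1 (fully open). A call has 1 to 5 rows; each row is the pose to reach, as a shift and turn from the pose commanded when the call began, along the tool's axes at that moment, turning the shorter way round; what a row does not reach only later rows make up. The controller multiplies each number of a shift by 20 cm and each number of a turn by 2 pi rad. A row lasts 1/10 s, in which the tool goes at most 50 mm and 8.59 degrees, less where a joint would pass 70% of its speed; a pose out of reach is approached as far as the arm can. A call with a number of a shift or a turn outside -1 to 1 is refused whole. A call with a gripper value outside its range is refused whole. The fingers move at their own pace and stop on an object; the grip force is fixed at half the most. Time passes only in rows, so rows that repeat a pose let the fingers close. It gives the time, the measured TCP pose, the force, the opening and the grip force at its end, in the units of the state.
- ctrl.get_obs(): the state, without advancing time (a new reading comes with each control period).
- ctrl.snapshot(name): name is "scene" or "top" or "wrist"; returns a dict with "color" (420x560x3 uint8, red, green, blue), "camera_matrix" (3x3 intrinsics, pixels), "R" (3x3) and "t" (3): a world point X has camera coordinates R X + t. Camera axes: x right, y down, z forward; pixel columns grow to the right and rows downward; lengths in m; the calibration is good to about 2 mm. A picture is of the moment at which its call begins. There is no depth.
- ctrl.close_job(): hands the job in; it is judged then, once.
Trained networks look in a picture, given as the dict that the camera call returned (one of the last four; its "shot" number tells which), for a name from the list of things; names that differ only in an ending like _2 or _b are one class to them, and where a whole thing is asked for, a point or a joint stands for the part that bears it (a point fixed in the world has none). Each returns a list of dicts, best first, with "p" (0 to 1); they miss things now and then, are a little off and sometimes report something else, mostly with a low value. They report only what shows in the picture. A call takes as long as a camera call.
- ctrl.search_frame(picture, name): "centre" ([column, row] in pixels, amid what is visible of it).
- ctrl.silhouettes(picture, name): "mask" (420x560 bool, what is visible of it) and "centre" ([column, row] in pixels, amid what is visible of it).
- ctrl.spot_point(picture, name): "centre" ([column, row] in pixels: a listed point, or the origin of a listed thing).
The state is a dict: "clock": time; "joint_pos": joint angles; "qvel": joint speeds; "tau": joint torques, N m; "tool_pos": TCP position; "orientation": TCP orientation; "force": force on the tool from outside, world axes, zero at the start; "moment": the same for the moment, N m; "opening": finger opening in m; "gripper_force": force on a finger pad.
Only numpy, scipy, OpenCV 4.12 (cv2) and the standard library are available. Lean on these libraries where they do the work, as an engineer would, in place of code of your own. Each camera call takes 0.05 s, during which the arm holds its last target. There are 200 camera calls.

TASK

On the bench stand two grey clamshell test fixtures with white lids. Press down the black release tab at the front of the larger one so that its spring-loaded lid pops up, then push that lid fully open, over to the back until it rests against its stop, and move clear. Leave the smaller fixture shut, and do not move any of the loose parts and tools standing around.

Things in the scene. Friction and masses are not known exactly. Their poses are not given: they have to be found in the camera images.
- nest: the larger fixture, the one to open: grey box fixed to the bench, 130 (x) x 150 (y) x 55 mm high with a white lid 8 mm thick on top (lid top 63 mm above the bench). Origin: centre of the underside, on the bench; its x points from the front (tab side, nearer the robot) to the rear (hinge side), z up
- nest_pad (a point): point to press straight down on the larger fixture's black tab; rides with it, 36 mm above the bench at rest, 42 mm out from the front wall. The tab's plate is 44 mm wide (fixture's y) and sticks out 60 mm. Close to the wall a hook 20 mm wide rises from it to 70 mm above the bench and laps over the lid's front edge; pressing rocks the hook's top up to 13 mm outward
- nest_tab (a joint): rocking angle of the larger fixture's release tab, rad: 0 at rest, 0.32 fully pressed (this point about 10 mm lower); springs back; the lid is freed at about 0.2; some 2.5 N at this point starts it moving and 5 to 6 N presses it fully
- nest_lid (a joint): opening angle of the larger fixture's lid, rad: 0 shut and latched, about 0.6 popped up by its spring after release (the lid then rests there), 1.92 fully open against the stop. From 0.6 on it must be pushed; beyond upright (1.57) it falls back to the stop under its own weight and stays. Pushing takes 1 to 2 N at the front edge
- nest_hinge (a point): middle of the lid's hinge axis on the larger fixture, at the rear, 59 mm above the bench; the axis runs along the fixture's y; x as for nest
- nest_edge (a point): middle of the front edge of the larger fixture's lid (mid-thickness), 125 mm from the hinge axis; rides with the lid. The lid is 150 mm wide
- mini: the smaller fixture, same build, must stay shut: 100 (x) x 105 (y) x 55 mm, fixed to the bench; origin and axes as for nest. Its tab also sticks out 60 mm in front
- mini_lid (a joint): opening angle of the smaller fixture's lid, rad: 0 shut; must stay shut
- relay: loose white relay block 30 x 26 x 24 mm (origin: centre of underside); leave it alone; stands beside the front of the larger fixture
- header: loose cream pin header 18 x 42 x 14 mm (origin: centre of underside); leave it alone; lies beside the front of the larger fixture
- contactor: loose black contactor 45 x 38 x 46 mm (origin: centre of underside); leave it alone; stands beside the front of the smaller fixture
- driver: loose screwdriver lying across the bench behind the fixtures; origin at its middle, length along its x; leave it alone
- tape: loose yellow roll of tape 90 mm across, 20 mm high, left of the fixtures; leave it alone
- jar: loose jar 56 mm across, 75 mm high, rear left of the bench; leave it alone
- sink: loose finned black heat sink 50 x 70 x 28 mm, rear right of the bench; leave it alone

How it is judged:
By the outcome, as a careful person would: the job done as asked, in the order asked, and still so for the second after the job is handed in, with the robot touching nothing.
It also fails if it takes over 45 s, if anything falls off the work surface, if the arm or the gripper's body presses on something with over 40 N, if the wrist force passes 120 N, or if a joint passes its speed limit or range.

## Working session

There is one attempt and no reset: what is moved stays moved. The work goes in short steps, Python scripts to look and compute and a tool call to move; the robot and the scene stay as the last step left them, time stands still between calls to the robot, and variables do not carry over. Pictures are saved under pics/ and viewed, at most 10 in all, crops included, and the job is handed in when it is done.

Besides the shell and the picture viewer there is one more tool, called after "Call:" in YAML: its name, and indented under it one key for each argument. carry_out: Moves the arm, as the interface text tells. Its arguments: {"type":"object","properties":{"deltas":{"type":"array"}},"required":["deltas"]}

```bash
mkdir -p pics; ls; cat > h.py <<'E'
import numpy as np, cv2
from plant import ctrl
def ray(s,px,z):
    K=np.array(s["camera_matrix"]);R=np.array(s["R"]);t=np.array(s["t"])
    c=-R.T@t; d=R.T@np.linalg.solve(K,[px[0],px[1],1.]); return c+d*(z-c[2])/d[2]
def save(s,n): cv2.imwrite(f"pics/{n}.png",cv2.cvtColor(s["color"],cv2.COLOR_RGB2BGR))
E
python3 - <<'E'
from h import *
Z=dict(nest=0,nest_pad=.036,nest_hinge=.059,nest_edge=.059,mini=0,relay=0,header=0,contactor=0,driver=.01,tape=0,jar=0,sink=0)
for n in("top","scene"):
    s=ctrl.snapshot(n);save(s,n)
    for k,z in Z.items():
        r=ctrl.spot_point(s,k)
        for q in r[:2]: print(n,k,round(q["p"],2),np.round(q["centre"],0),np.round(ray(s,q["centre"],z),3))
print(ctrl.get_obs())
E
```

```text
pics
top nest 0.6 [360. 220.] [ 0.576 -0.2    0.   ]
top nest_pad 0.68 [359. 221.] [ 0.571 -0.19   0.036]
top nest_pad 0.56 [374. 259.] [ 0.478 -0.229  0.036]
top nest_hinge 0.67 [357. 195.] [ 0.633 -0.182  0.059]
top nest_edge 0.95 [376. 242.] [ 0.518 -0.227  0.059]
top nest_edge 0.15 [223. 223.] [0.56  0.145 0.059]
top mini 0.84 [222. 224.] [0.56  0.154 0.   ]
top mini 0.45 [288. 154.] [ 0.746 -0.012  0.   ]
top relay 0.56 [342. 272.] [ 0.442 -0.155  0.   ]
top relay 0.38 [130. 221.] [0.564 0.39  0.   ]
top header 0.7 [406. 248.] [ 0.505 -0.319  0.   ]
top contactor 0.69 [261. 248.] [0.5   0.053 0.   ]
top tape 0.63 [221. 222.] [0.563 0.157 0.   ]
top tape 0.59 [133. 222.] [0.56  0.382 0.   ]
top jar 0.8 [152. 172.] [0.69  0.339 0.   ]
top sink 0.57 [421. 178.] [ 0.685 -0.358  0.   ]
scene nest 0.59 [228. 282.] [ 0.568 -0.199  0.   ]
scene nest_hinge 0.59 [258. 267.] [ 0.635 -0.184  0.059]
scene nest_edge 0.67 [196. 255.] [ 0.505 -0.209  0.059]
scene mini 0.85 [302. 190.] [0.567 0.15  0.   ]
scene relay 0.69 [189. 249.] [ 0.439 -0.153  0.   ]
scene relay 0.36 [263. 207.] [0.514 0.0
[... 237 characters left out ...]
 [ 0.682 -0.351  0.   ]
{'clock': 1.3, 'joint_pos': array([-5.45978108e+01,  2.05464336e+01,  6.81727725e-01,  7.81574030e-04,
       -7.01358972e+01, -1.65060867e+01]), 'qvel': array([ 0.07640325, -0.05038141,  0.00765926,  0.09964423, -0.0127524 ,
        0.0337298 ]), 'tau': array([-1.28809257e-03, -5.82376564e+01,  2.93287146e+01,  7.00223565e+00,
        1.23166252e-02, -6.15411082e-06]), 'tool_pos': array([ 0.21856247, -0.63861296,  0.22656112]), 'orientation': array([ 1.79999631e+02, -8.76107488e-04, -1.61103632e+02]), 'force': array([ 0.05960482,  0.64083028, -0.86830641]), 'moment': array([-0.00893552,  0.06267771, -0.02756657]), 'gripper_force': 0.0, 'opening': 0.08784340825479274}
```

View pics/top.png

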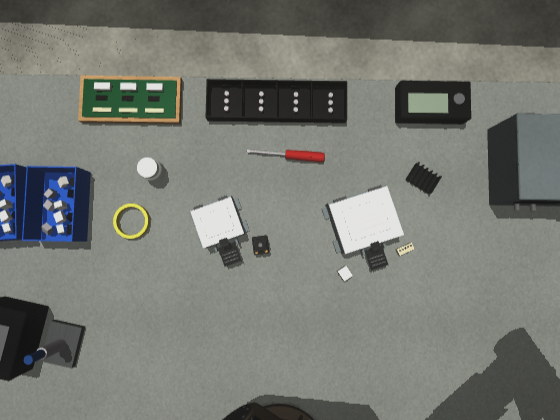

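View pics/scene.png

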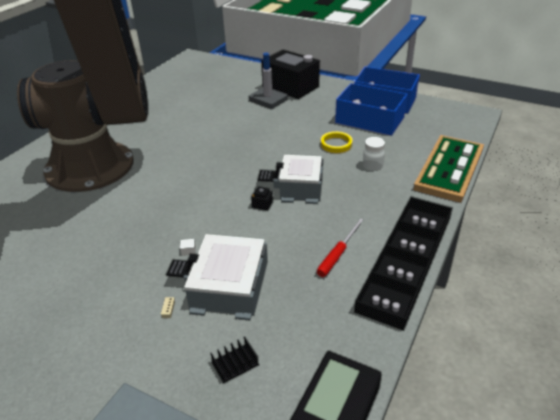

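The top view shows the larger fixture's lid at about (366,219), its tab at (376,257), the relay at (345,273) and the header at (405,249). The small fixture is at (217,222). Next I fit the lid outline.

```bash
python3 - <<'E'
from h import *
s=ctrl.snapshot("top")
img=s["color"].astype(int)
m=((img.min(2)>170)).astype(np.uint8); m[:, :310]=0; m[:,415:]=0; m[:170]=0; m[262:]=0
n,l,st,_=cv2.connectedComponentsWithStats(m); i=1+st[1:,4].argmax()
c,_=cv2.findContours((l==i).astype(np.uint8),0,2)
P=np.array([ray(s,p[0],.063)[:2] for p in max(c,key=len)],np.float32)
r=cv2.minAreaRect(P); print(r)
yaw=[a for a in (r[2],r[2]-90,r[2]+90) if -45<a<45][0]; 
a=np.radians(yaw);ex=np.array([np.cos(a),np.sin(a)]);ey=np.array([-ex[1],ex[0]])
q=(P-np.array(r[0])); print(yaw,np.ptp(q@ex),np.ptp(q@ey))
# lid centre = fixture centre x approx
C=np.array(r[0]);print("pad",C-ex*(.065+.042),"edge",C-ex*.065,"hinge",C+ex*.06)
d=ctrl.silhouettes(s,"nest_pad")
for k in d[:2]: print(k["p"],k["centre"],k["mask"].sum(),ray(s,k["centre"],.036))
K=np.array(s["camera_matrix"]);R=np.array(s["R"]);t=np.array(s["t"])
for n,X in dict(pad=np.r_[C-ex*.107,.036],edge=np.r_[C-ex*.065,.059]).items():
    v=K@(R@X+t);print(n,v[:2]/v[2])
E
```

```text
((0.5740653872489929, -0.20294414460659027), (0.12574312090873718, 0.14976556599140167), 18.58394432067871)
18.58394432067871 0.12574312506156526 0.14976556868774688
pad [ 0.47264461 -0.23704437] edge [ 0.51245463 -0.22365924] hinge [ 0.63093685 -0.18382252]
0.73 [374.9, 256.5] 413 [ 0.48348449 -0.23039709  0.036     ]
pad [377.60634875 260.96311838]
edge [374.29690322 244.72747312]
```

Call:
carry_out:
  deltas:
    - [[-0.9,0.74,0,0,-1],[-0.9,0.74,0,0,-1],[-0.9,0.74,0,0,-1],[-0.9,0.74,0,0,-1],[-0.9,0.74,0,0,-1]]

```text
clock: 1.9
tool_pos: [0.3421, -0.438, 0.227]
orientation: [-180.0, 0.0, -161.0]
force: [1.2, -0.6, -0.0]
opening: 0.0531
gripper_force: 0.0
```

Call:
carry_out:
  deltas:
    - [[-0.9,0.74,0,0,-1],[-0.9,0.74,0,0,-1],[-0.9,0.74,0,0,-1],[-0.9,0.74,0,0,-1],[-0.9,0.74,0,0,-1]]

```text
clock: 2.4
tool_pos: [0.4646, -0.2395, 0.227]
orientation: [-180.0, 0.1, -161.0]
force: [0.1, -1.0, -0.1]
opening: 0.0132
gripper_force: 0.0
```

```bash
python3 - <<'E'
from h import *
o=ctrl.get_obs();print(o["clock"],o["tool_pos"],o["orientation"],o["opening"],o["force"])
s=ctrl.snapshot("wrist");save(s,"w1")
for k,z in dict(nest_pad=.036,nest_edge=.059,nest_hinge=.059,relay=0,header=0).items():
    for q in ctrl.spot_point(s,k)[:2]: print(k,q["p"],q["centre"],ray(s,q["centre"],z))
K=np.array(s["camera_matrix"]);R=np.array(s["R"]);t=np.array(s["t"])
v=K@(R@np.array([.4726,-.2370,.036])+t);print(v[:2]/v[2])
E
```

```text
2.4 [ 0.46460601 -0.23945355  0.22702121] [-1.79977333e+02  6.25420269e-02 -1.61015401e+02] 0.013172996924555735 [ 0.07578723 -0.96244036 -0.0984047 ]
nest_pad 0.92 [278.7, 194.0] [ 0.47140566 -0.23599997  0.036     ]
nest_edge 0.69 [278.4, 245.4] [ 0.51376069 -0.22173854  0.059     ]
nest_hinge 0.84 [279.5, 358.5] [ 0.63316589 -0.17947151  0.059     ]
relay 0.86 [357.7, 183.0] [ 0.4406391  -0.15734197  0.        ]
header 0.92 [205.2, 191.9] [ 0.50299975 -0.30872087  0.        ]
[277.33472963 194.80171329]
```

View pics/w1.png

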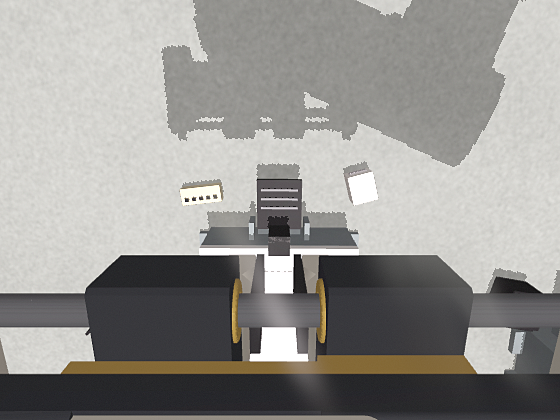

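The wrist view shows the pad at (278,194) with the relay at (361,184) and the header at (201,193). This agrees with the top-view fit to 2 mm, so I descend with the fingers shut.

Call:
carry_out:
  deltas:
    - [[-0.02,0,0.25,0,-1],[-0.02,0,0.5,0,-1],[-0.02,0,0.7,0,-1],[-0.02,0,0.83,0,-1],[-0.02,0,0.83,0,-1]]

```text
clock: 3.2
tool_pos: [0.4637, -0.2413, 0.0571]
orientation: [179.8, -0.4, -161.2]
force: [-0.2, -0.3, 0.1]
opening: 0.0005
gripper_force: 0.0
```

Call:
carry_out:
  deltas:
    - [[-0.03,0.01,0,0,-1],[-0.03,0.01,0.05,0,-1],[-0.03,0.01,0.09,0,-1],[-0.03,0.01,0.12,0,-1],[-0.03,0.01,0.135,0,-1]]

```text
clock: 3.7
tool_pos: [0.4723, -0.2369, 0.0335]
orientation: [-180.0, 0.0, -161.1]
force: [-0.8, -0.7, 4.5]
opening: 0.0001
gripper_force: 2.3
```

Call:
carry_out:
  deltas:
    - [[0.01,0,0.015,0,-1],[0.01,0,0.03,0,-1],[0.01,0,0.03,0,-1]]

```text
clock: 4.0
tool_pos: [0.4717, -0.2376, 0.0282]
orientation: [-179.9, 0.1, -161.1]
force: [0.6, 1.0, 7.1]
opening: 0.0003
gripper_force: 2.6
```

```bash
python3 - <<'E'
from h import *
o=ctrl.get_obs();print(o["clock"],o["tool_pos"],o["force"])
s=ctrl.snapshot("scene");cv2.imwrite("pics/s2.png",cv2.resize(s["color"][180:340,120:330,::-1],None,fx=3,fy=3))
for q in ctrl.spot_point(s,"nest_edge")[:2]: print(q["p"],q["centre"])
K=np.array(s["camera_matrix"]);R=np.array(s["R"]);t=np.array(s["t"])
H=np.array([.632,-.183,.059]);ex=np.array([.948,.319])
for th in (0,.3,.6):
    v=K@(R@np.r_[H[:2]-ex*.125*np.cos(th),.059+.125*np.sin(th)]+t);print(th,v[:2]/v[2])
E
```

```text
4.0 [ 0.47170263 -0.23758379  0.02818765] [0.59046808 0.95583418 7.05935677]
0.9 [199.1, 238.3]
0 [195.31015581 260.80653627]
0.3 [195.63549633 247.48261889]
0.6 [201.59963741 235.29589566]
```

View pics/s2.png

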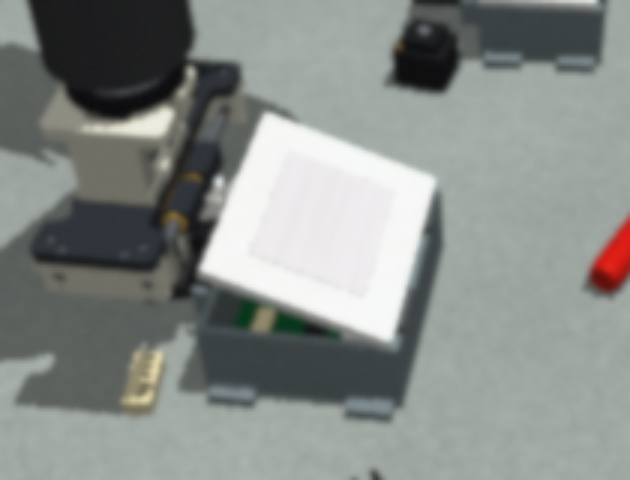

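The crop shows the lid popped to about 0.6 rad. Now back off and rise.

Call:
carry_out:
  deltas:
    - [[0.05,0,-0.1,0,-1],[0.05,0,-0.25,0,-1],[0.05,0,-0.385,0,-1],[0.05,0,-0.385,0,-1]]

```text
clock: 4.5
tool_pos: [0.4628, -0.2413, 0.1081]
orientation: [-179.8, 0.3, -161.1]
force: [1.1, -0.0, 0.0]
opening: 0.0005
gripper_force: 0.0
```

Call:
carry_out:
  deltas:
    - [[-0.15,0,0,0,-1],[-0.29,0,0,0,-1],[-0.36,0,-0.025,0,-1],[-0.42,0,-0.06,0,-1],[-0.46,0,-0.085,0,-1]]

```text
clock: 5.0
tool_pos: [0.5363, -0.2146, 0.1218]
orientation: [179.8, -1.3, -161.2]
force: [-42.7, -15.9, 41.5]
opening: 0.0004
gripper_force: 23.8
```

The push is jamming on the edge, so I back off and look.

Call:
carry_out:
  deltas:
    - [[0.1,0,0,0,-1],[0.3,0,0,0,-1],[0.3,0,0,0,-1]]

```text
clock: 5.3
tool_pos: [0.4863, -0.2308, 0.1208]
orientation: [179.9, -0.1, -161.2]
force: [0.5, -0.6, -0.1]
opening: 0.0004
gripper_force: 0.0
```

```bash
python3 - <<'E'
from h import *
o=ctrl.get_obs();print(o["clock"],o["tool_pos"],o["force"])
s=ctrl.snapshot("scene");cv2.imwrite("pics/s3.png",cv2.resize(s["color"][180:340,120:330,::-1],None,fx=3,fy=3))
for q in ctrl.spot_point(s,"nest_edge")[:2]: print(q["p"],q["centre"])
K=np.array(s["camera_matrix"]);R=np.array(s["R"]);t=np.array(s["t"])
H=np.array([.632,-.183,.059]);ex=np.array([.948,.319])
for th in (0,.3,.45,.6,.8):
    v=K@(R@np.r_[H[:2]-ex*.125*np.cos(th),.059+.125*np.sin(th)]+t);print(th,v[:2]/v[2])
E
```

```text
5.3 [ 0.48633265 -0.23083595  0.12076295] [ 0.45775478 -0.60407386 -0.11760613]
0.96 [204.1, 230.9]
0.29 [176.0, 266.6]
0 [195.31015581 260.80653627]
0.3 [195.63549633 247.48261889]
0.45 [197.9110416  241.16777851]
0.6 [201.59963741 235.29589566]
0.8 [208.63591327 228.42926523]
```

View pics/s3.png

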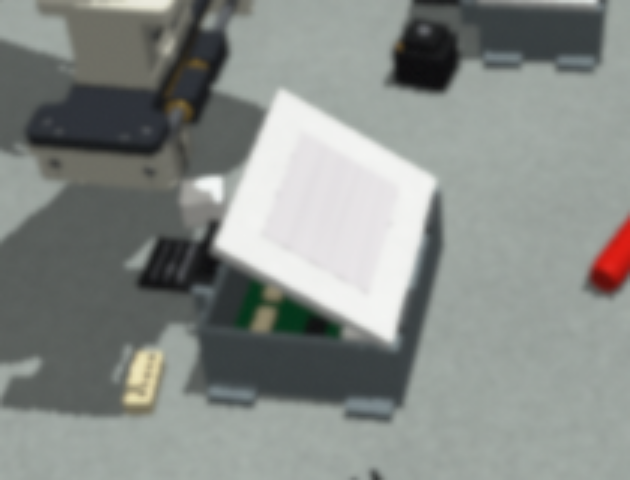

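The lid stands at about 0.7 rad and holds, with the edge near (204,231). I will go lower, then push along a path steeper than the edge's arc so that friction helps.

Call:
carry_out:
  deltas:
    - [[-0.05,0,0.12,0,-1],[-0.1,0,0.12,0,-1],[-0.1,0,0.12,0,-1]]

```text
clock: 5.7
tool_pos: [0.5113, -0.2235, 0.0972]
orientation: [180.0, -0.1, -161.0]
force: [-0.8, -0.6, 0.4]
opening: 0.0003
gripper_force: 0.0
```

Call:
carry_out:
  deltas:
    - [[-0.09,0,0,0,-1],[-0.13,0,-0.05,0,-1],[-0.15,0,-0.08,0,-1],[-0.175,0,-0.11,0,-1],[-0.2,0,-0.14,0,-1]]

```text
clock: 6.2
tool_pos: [0.5476, -0.2108, 0.1265]
orientation: [180.0, -0.1, -161.1]
force: [-1.3, 0.7, -0.4]
opening: 0.0002
gripper_force: 0.4
```

Call:
carry_out:
  deltas:
    - [[-0.05,0,-0.045,0,-1],[-0.105,0,-0.085,0,-1],[-0.16,0,-0.115,0,-1],[-0.22,0,-0.14,0,-1],[-0.28,0,-0.155,0,-1]]

```text
clock: 6.7
tool_pos: [0.6022, -0.1923, 0.1571]
orientation: [-180.0, 0.0, -161.1]
force: [-0.3, -0.2, -0.0]
opening: 0.0005
gripper_force: 0.2
```

Call:
carry_out:
  deltas:
    - [[-0.06,0,-0.01,0,-1],[-0.12,0,-0.015,0,-1],[-0.18,0,-0.015,0,-1],[-0.23,0,-0.015,0,-1],[-0.23,0,-0.015,0,-1]]

```text
clock: 7.2
tool_pos: [0.6455, -0.1774, 0.159]
orientation: [180.0, -0.0, -161.1]
force: [-0.4, -0.1, 0.0]
opening: 0.0004
gripper_force: 0.0
```

```bash
python3 - <<'E'
from h import *
o=ctrl.get_obs();print(o["clock"],o["tool_pos"],o["force"])
s=ctrl.snapshot("scene");cv2.imwrite("pics/s4.png",cv2.resize(s["color"][160:340,120:330,::-1],None,fx=3,fy=3))
for q in ctrl.spot_point(s,"nest_edge")[:2]: print(q["p"],q["centre"])
K=np.array(s["camera_matrix"]);R=np.array(s["R"]);t=np.array(s["t"])
H=np.array([.632,-.183,.059]);ex=np.array([.948,.319])
for th in (1.4,1.57,1.75,1.92):
    v=K@(R@np.r_[H[:2]-ex*.125*np.cos(th),.059+.125*np.sin(th)]+t);print(th,v[:2]/v[2])
E
```

```text
7.2 [ 0.64548568 -0.17742371  0.15896735] [-0.35700662 -0.14245359  0.00148334]
0.64 [276.1, 218.2]
0.39 [336.2, 144.6]
1.4 [241.50823854 217.52497398]
1.57 [252.79707269 217.67969283]
1.75 [264.94622446 219.50531595]
1.92 [276.17453923 222.74181355]
```

View pics/s4.png

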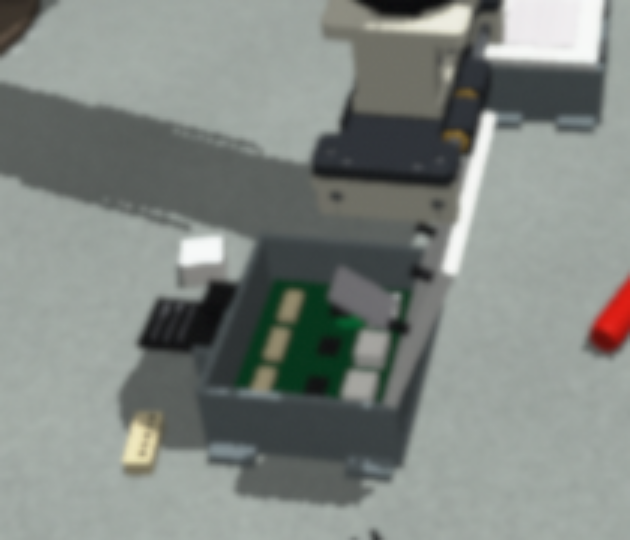

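The picture shows the lid over at its stop: its edge is at (276,218), against (276,223) expected for 1.92 rad. Now I move clear.

Call:
carry_out:
  deltas:
    - [[0.15,0,0,0,-1],[0.35,0,-0.1,0,-1],[0.55,0,-0.3,0,-1],[0.6,0,-0.45,0,-1],[0.6,0,-0.5,0,-1]]

```text
clock: 7.8
tool_pos: [0.53, -0.2182, 0.2647]
orientation: [-179.8, 0.3, -161.2]
force: [1.1, -0.2, -0.6]
opening: 0.0002
gripper_force: 0.0
```

Call:
carry_out:
  deltas:
    - [[0,0,0,0,-1],[0,0,0,0,-1],[0,0,0,0,-1],[0,0,0,0,-1],[0,0,0,0,-1]]

```text
clock: 8.3
tool_pos: [0.5307, -0.2166, 0.2584]
orientation: [180.0, -0.1, -161.1]
force: [0.2, -0.4, -0.1]
opening: 0.0007
gripper_force: 0.0
```

```bash
python3 - <<'E'
from h import *
o=ctrl.get_obs();print(o["clock"],o["tool_pos"],o["force"])
s=ctrl.snapshot("scene");save(s,"s5")
for q in ctrl.spot_point(s,"nest_edge")[:2]: print(q["p"],q["centre"])
for k in("relay","header","contactor"):
    q=ctrl.spot_point(s,k)[0];print(k,q["centre"])
E
```

```text
8.3 [ 0.53071695 -0.21655023  0.25839432] [ 0.24612397 -0.35732522 -0.08782962]
0.73 [277.9, 220.3]
relay [190.3, 248.0]
header [169.1, 311.1]
contactor [264.0, 206.6]
```

View pics/s5.png

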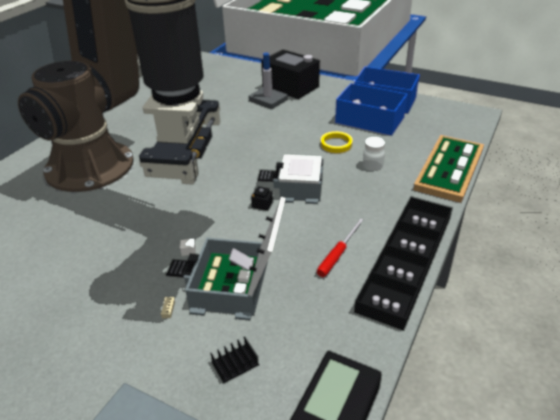

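The lid stays open with its edge at (278,220), the small fixture at (300,175) is shut, the loose parts are unmoved and the arm is clear.

```bash
python3 -c "
from plant import ctrl
print(ctrl.close_job())"
```

```text
the job is handed in; nothing more can be done
None
```

The larger fixture's tab was pressed and its lid now rests fully open at the stop, the smaller fixture is shut, the loose parts look unmoved and the arm is clear; the first push jammed on the lid edge (about 60 N at the wrist, limit 120 N) before I backed off and repeated it, and the job was handed in with no verdict shown.

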